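Seat the terrace lamp post and hold it down

TASK

Slide the dust cover of the lamp socket along its guide until it is fully open, then take the square lamp post, turn it until the four lugs of its foot mesh with the cross-shaped slot and slide it home. Keep pressing it down against the socket's spring, collar flush on the socket, so that the lock nut can be done up from under the table: finish with the gripper still holding the post pressed home, do not let go. Leave the other things on the table standing where they are.

Things in the scene. Friction and masses are not known exactly. Their poses are not given: they have to be found in the camera images.
- lamp_post: Loose aluminium lamp post, upright, 158 mm tall, about 0.26 kg. Origin: centre of underside. Foot: four lugs, a plus sign along its x and y (44 mm tip to tip, 8 thick, 32 high, lower edges rounded); above it a round collar, 52 mm wide, z = 32 to 40; then a square shaft 26 x 26 mm, sides square to x and y, to z = 152, and a dark pin 18 mm wide to 158. Every quarter turn is alike.
- socket: Steel lamp socket, fixed. Origin on the table under the slot's middle. Block 84 x 84 x 52 mm, foot plate 116 x 100 x 6; cross-shaped slot in its top: two slots 47 x 11.5 mm along its x and y. Cover guide along y from -42 to 118 mm: rails at |x| = 28.5 to 38 and an end bar at y = 113 to 118, all to z = 60. Fully home, the post's collar rests on the block's top, the lugs 32 mm below it.
- socket_mouth (a point): Middle of the cross-shaped slot at the level of the block's top (z = 52 mm above the table); axes as the socket's.
- dust_cover (a joint): Sliding dust cover: travel in m along the socket's +y axis, 0 = closed (centred over the slot), 0.08 = fully open at the end stop. It starts closed or almost. Aluminium plate 60 x 60 x 4 mm, top face 57 mm above the table; about 1.5 N of friction, stays where it is left.
- cover_tab (a point): Middle of the top edge of the cover's upright tab, 87 mm above the table; the tab stands on the middle of the plate, 30 mm along the socket's x, 10 mm thick along the socket's y (the sliding direction), 30 mm tall; axes as the socket's.
- contact_plate (a joint): Sprung cross-shaped plate inside the slot: how far it is pressed down in m, 0 = up (22 mm below the mouth), stop at 0.012. Spring 5 N at 0 (more than the post's weight), 9 N at 0.010, reached when the post's collar rests on the block. Not pressed, it pushes the post up again by 10 mm.
- pepper_mill: Wooden pepper mill, loose, round and waisted, 58 mm in diameter, 148 mm tall; bystander. It and the lamp post may have swapped places. Origin: centre of underside.
- tile_rack: Pale blue plastic tile rack with tiles, loose, 85 x 300 mm (long side along its y), 70 mm high; bystander. Origin: centre of underside.
- tile_tray: Dark wooden tile tray, loose, 150 x 210 x 28 mm; bystander. Origin: centre of underside.
- tea_glass: Thick glass tea cup, loose, 68 mm in diameter, 85 mm tall; bystander. Origin: centre of underside.
- ashtray: Round aluminium ashtray, loose, 110 mm in diameter, 28 mm high; bystander. Origin: centre of underside.
- sugar_bowl: White china sugar bowl, loose, 84 mm in diameter, 50 mm high; bystander. Origin: centre of underside.
There are look-alikes about, which are no part of the job. What is shaped like the lamp_post but orange or pink is not meant.

How it is judged:
By the outcome, as a careful person would: the job done as asked, in the order asked, and still so for the second after the job is handed in, while the arm keeps its last pose, push and grip.
It also fails if it takes over 61 s, if anything falls off the work surface, if the arm or the gripper's body presses on something with over 40 N, if the wrist force passes 120 N, or if a joint passes its speed limit or range.

ROBOT

A 6-joint arm with a two-finger parallel gripper is mounted at the origin on the work surface. World frame = base frame: x ahead of the robot, y to its left, z up, the work surface at z = 0. Lengths are in m, angles in rad, forces in N, time in s.
With the tool pointing down it reaches from about 0.35 to 0.85 m from the base axis. Payload 8.1 kg.
Tool frame: the origin (TCP) lies at the centre of the arm's flange, where the gripper is bolted on; the fingertips stand 186 mm ahead of it and the grasp point (between the pads) lies 167 mm ahead of it; z points along the fingers, y is the line along which they close (so a half turn about z gives the same grasp; the last joint's range is limited). The gripper opens to 93 mm and grips with 3 to 60 N. Pads are 15 mm wide; open, the fingers measure 128 mm over their backs; the gripper's body (75 mm by 188 mm) begins 65 mm behind the grasp point.
Start: joints at [-1.285, 0.13, 1.488, -0, 1.523, -0.085], TCP at [0.217, -0.559, 0.405] pointing down, gripper open.
Joint ranges: [-2.96, 2.96], [-0.89, 2.26], [0.02, 2.5], [-1.34, 4.48], [0, 2.73], [-2.66, 2.66]. Speed limits (rad/s): [2.39, 2.39, 2.79, 3.14, 3.14, 3.14].

INTERFACE

Orientations are given as a rotation vector (axis times angle).
In Python, from plant import robot gives the robot as it stands.
- The arm moves only by the tool apply_moves, never from a script. Its argument "series" is a list of rows, each a list of 2 entries, a list of its own where there are three numbers: the shift along the tool's x, y, z in mm, then the turn, a rotation vector about the tool's x, y, z in rad. A call has 1 to 12 rows; each row shifts and turns the commanded pose from where the row before left it, along the tool's axes as they then stand; what a row does not reach is not made up. A row lasts 1/12 s, in which the tool goes at most 41.7 mm and 7.16 degrees, less where a joint would pass 70% of its speed; a pose out of reach is approached as far as the arm can. A call is refused whole if a number of a shift passes 41.7 or a number of a turn 0.125, either way. A call with a gripper value outside its range is refused whole. "claw" is the opening, from 0 (shut) to 1 (fully open), set as the call begins (left out, the last holds). The fingers move at their own pace and stop on an object; "newtons" is the grip in N (left out, the last holds). Time passes only in rows, so rows that do not move let the fingers close. It gives the time, the measured TCP pose, the force, the opening and the grip force at its end, in the units of the state.
- robot.read_state(): the state, without advancing time (a new reading comes with each control period).
- robot.read_camera(name): name is "scene" or "top" or "wrist"; returns (picture, depth): 420x560x3 uint8, blue, green, red; 420x560 float32, m along the optical axis (not along the pixel's ray), 0 where there is no reading.
- robot.calibration(name): a dict with "fx", "fy", "cx", "cy" (pixels), "extrinsics" (4x4, takes a point from world to camera coordinates). Camera axes: x right, y down, z forward; pixel columns grow to the right and rows downward; lengths in m; the calibration is good to about 2 mm. The wrist camera is an equidistant fisheye: a pixel r from the principal point sees the ray r / f radians off the axis. A picture is of the moment at which its call begins: read the wrist's pose just before it. calibration takes no time and is no camera call; for the wrist camera it gives the pose at the moment of the call.
- robot.close_job(): hands the job in; it is judged then, once.
The state is a dict: "t": time; "q": joint angles; "dq": joint speeds; "joint_torque": joint torques, N m; "tool_pos": TCP position; "orientation": TCP orientation; "force": force on the tool from outside, world axes, zero at the start; "wrist_torque": the same for the moment, N m; "opening": finger opening in m; "gripper_force": force on a finger pad.
Only numpy, scipy, OpenCV 4.12 (cv2) and the standard library are available. Lean on these libraries where they do the work, as an engineer would, in place of code of your own. Each camera call takes 0.05 s, during which the arm holds its last target. There are 200 camera calls.

## Working session

There is one attempt and no reset: what is moved stays moved. The work goes in short steps, Python scripts to look and compute and a tool call to move; the robot and the scene stay as the last step left them, time stands still between calls to the robot, and variables do not carry over. Pictures are saved under pics/ and viewed, at most 10 in all, crops included, and the job is handed in when it is done.

Besides the shell and the picture viewer there is one more tool, called after "Emit:" as name(argument=value, ...), one argument or row to a line, values as JSON. apply_moves: Moves the arm, as the interface text tells. Its arguments: {"type":"object","properties":{"series":{"type":"array"},"claw":{"type":"number"},"newtons":{"type":"number"}},"required":["series"]}

```bash
ls; mkdir -p pics; cat > h.py <<'E'
import numpy as np, cv2
from plant import robot
from scipy.spatial.transform import Rotation as R
def grab(n):
    c=robot.calibration(n); p,d=robot.read_camera(n); np.savez(f'{n}.npz',p=p,d=d,E=c['extrinsics'],k=[c['fx'],c['fy'],c['cx'],c['cy']]); return p,d,c
def cloud(n):
    z=np.load(n+'.npz'); d=z['d']; fx,fy,cx,cy=z['k']; v,u=np.indices(d.shape); x=(u-cx)/fx; y=(v-cy)/fy
    if n=='wrist':
        r=np.hypot(x,y); s=np.where(r>1e-9,np.tan(np.minimum(r,1.5))/np.maximum(r,1e-9),1); x=x*s;y=y*s
    P=np.stack([x*d,y*d,d],-1); E=z['E']; W=(P-E[:3,3])@E[:3,:3]; W[d==0]=np.nan
    return z['p'],W
E
python3 - <<'E'
from h import *
for n in('scene','top'):
    p,d,c=grab(n); cv2.imwrite(f'pics/{n}0.png',p); print(c)
s=robot.read_state(); print(s)
E
```

```text
pics
{'fx': 450.0851108186231, 'fy': 450.0851108186231, 'cx': 282.5222890530599, 'cy': 204.9510310607354, 'extrinsics': array([[ 7.61800046e-01,  6.47812067e-01,  4.64166360e-04,
        -4.69857636e-01],
       [ 4.49268329e-01, -5.27804391e-01, -7.20819321e-01,
        -2.08450365e-01],
       [-4.66710465e-01,  5.49328727e-01, -6.93122854e-01,
         1.59239018e+00],
       [ 0.00000000e+00,  0.00000000e+00,  0.00000000e+00,
         1.00000000e+00]])}
{'fx': 480.15885028041174, 'fy': 480.15885028041174, 'cx': 280.68914551930186, 'cy': 201.30422280999804, 'extrinsics': array([[-0.02590404, -0.99965593,  0.00412393,  0.01373963],
       [-0.99369062,  0.0252987 , -0.10926541,  0.56914634],
       [ 0.10912348, -0.00692832, -0.99400406,  1.30702609],
       [ 0.        ,  0.        ,  0.        ,  1.        ]])}
{'t': 0.1, 'q': array([-1.28539651e+00,  1.31053088e-01,  1.48911506e+00,  6.59242794e-07,
        1.52302497e+00, -8.53750369e-02]), 'dq': array([-0.00130514,  0.00037756, -0.00352284, -0.00041614, -0.00038915,
        0.00080804]), 'joint_torque': array([ 1.77519334e-03, -5.61341250e+01, -4.93095446e+01,  7.70648732e-02,
        2.91480980e-02, -2.53652996e-05]), 'tool_pos': array([ 0.21738158, -0.55902381,  0.40384195]), 'orientation': array([-3.08619594e+00, -5.78787812e-01,  2.49856626e-04]), 'force': array([-0.3968807 ,  0.02494633,  0.25920242]), 'wrist_torque': array([-0.0058218 ,  0.01304527, -0.01484465]), 'gripper_force': 0.0, 'opening': 0.09289958614793234}
```

View pics/scene0.png

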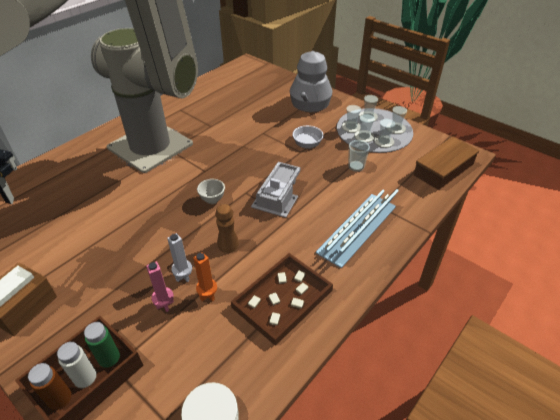

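View pics/top0.png

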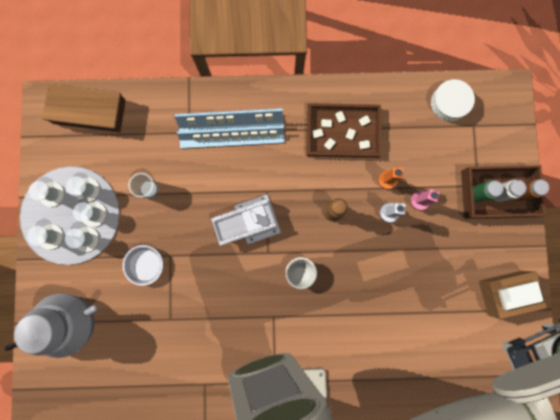

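The scene picture shows three post shapes: grey aluminium at (180,257), pink at (160,285) and orange at (205,277). In the top picture they are at (393,212), (425,200) and (390,178). The grey one fits the description. The socket is at top (260,218) with its cover closed, and its guide runs left towards (215,228).

```bash
python3 - <<'E'
from h import *
p,W=cloud('top')
a=cv2.resize(p[160:235,360:450],None,fx=5,fy=5,interpolation=cv2.INTER_CUBIC); b=cv2.resize(p[185:255,200:290],None,fx=4,fy=4,interpolation=cv2.INTER_CUBIC)
q,V=cloud('scene'); c=cv2.resize(q[225:315,140:230],None,fx=3.5,fy=3.5)
H=np.zeros((600,800,3),np.uint8); H[:375,:450]=a; H[:315,450:765]=c; H[316:596,440:800]=b; cv2.imwrite('pics/crop1.png',H)
# objects from both clouds
for nm,(A,I) in {'top':(W,p),'scene':(V,q)}.items():
    x,y,z=A[...,0],A[...,1],A[...,2]
    print(nm,'table z',np.nanmedian(z[300:330,180:220]))
    m=(z>0.045)&(z<0.2)&(x>.35)&(x<.75)&(y>-.42)&(y<.25)
    n,l,s,ce=cv2.connectedComponentsWithStats(m.astype(np.uint8))
    for i in range(1,n):
        if s[i,4]>25:
            k=l==i; print(ce[i].round(),s[i,4],np.nanmedian(x[k]).round(4),np.nanmedian(y[k]).round(4),'x',x[k].min().round(3),x[k].max().round(3),'y',y[k].min().round(3),y[k].max().round(3),'z',np.nanmax(z[k]).round(3),I[k].mean(0).round())
    for lo,hi in((.05,.059),(.059,.066),(.075,.095)):
        k=(z>lo)&(z<hi)&(x>.4)&(x<.65)&(y>-.03)&(y<.2)
        pt=np.stack([x[k],y[k]],1).astype(np.float32)
        if len(pt)>5: print(lo,hi,len(pt),cv2.minAreaRect(pt),np.median(z[k]))
E
```

```text
top table z -0.0017987948053688545
[393. 175.] 242 0.6187 -0.2935 x 0.608 0.636 y -0.314 -0.286 z 0.16 [ 51.  92. 160.]
[427. 197.] 262 0.5592 -0.3802 x 0.546 0.578 y -0.404 -0.371 z 0.161 [114.  96. 156.]
[243. 222.] 1723 0.5119 0.1011 x 0.452 0.575 y 0.017 0.19 z 0.089 [196. 193. 194.]
[337. 208.] 311 0.5366 -0.1432 x 0.517 0.562 y -0.171 -0.124 z 0.152 [ 60.  93. 131.]
[395. 210.] 222 0.5282 -0.2927 x 0.516 0.545 y -0.313 -0.286 z 0.161 [158. 153. 154.]
[295. 265.] 66 0.4004 -0.03 x 0.35 0.411 y -0.081 -0.01 z 0.053 [165. 179. 190.]
0.05 0.059 1121 ((0.5122936367988586, 0.10396891087293625), (0.08381636440753937, 0.15977291762828827), 17.7358455657959) 0.05426750544682865
0.059 0.066 198 ((0.5120205283164978, 0.10431434959173203), (0.07585081458091736, 0.15786269307136536), 17.785280227661133) 0.060364901875250884
0.075 0.095 43 ((0.5224868059158325, 0.07108209282159805), (0.029189271852374077, 0.00928986445069313), 17.143388748168945) 0.08539936140160116
scene table z 0.0015988426312539916
[279. 182.] 1055 0.5194 0.0895 x 0.451 0.577 y 0.017 0.196 z 0.092 [155. 153. 155.]
[214. 189.] 100 0.3873 -0.0439 x 0.351 0.413 y -0.089 -0.005 z 0.057 [137. 149. 153.]
[225. 222.] 584 0.5537 -0.1571 x 0.521 0.568 y -0.172 -0.124 z 0.151 [37. 61. 90.]
[177. 252.] 482 0.542 -0.3049 x 0.516 0.548 y -0.314 -0.286 z 0.162 [103. 101. 104.]
[203. 271.] 507 0.6347 -0.3054 x 0.609 0.64 y -0.314 -0.284 z 0.163 [ 29.  59. 116.]
[157. 280.] 459 0.5727 -0.391 x 0.548 0.581 y -0.404 -0.372 z 0.162 [ 72.  60. 105.]
0.05 0.059 586 ((0.46236902475357056, 0.08478884398937225), (0.19489337503910065, 0.16858036816120148), 21.650798797607422) 0.05457493928025167
0.059 0.066 338 ((0.5124737024307251, 0.10631613433361053), (0.07744373381137848, 0.16385483741760254), 17.66099739074707) 0.061351083071221627
0.075 0.095 56 ((0.5247486233711243, 0.0715898647904396), (0.02855866774916649, 0.01312626525759697), 27.794727325439453) 0.0857775040686111
```

View pics/crop1.png

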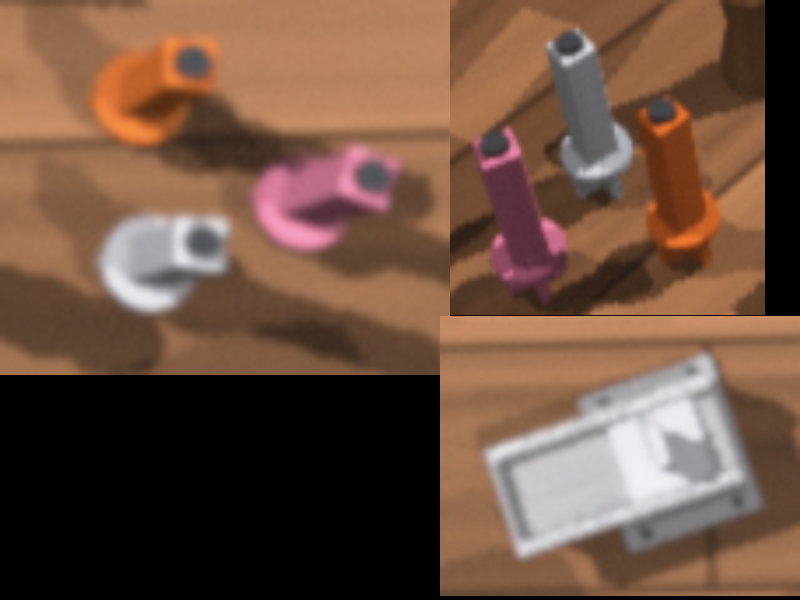

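The crop confirms it: the grey post is at crop (160,262), uncoloured with a dark pin. Its position is about (0.530,-0.300). The socket origin is about (0.524,0.068) at a yaw of 17.75°. Next I push the cover with closed fingers.

```bash
cat >> h.py <<'E'
SO=np.array([.5239,.0678]); SY=np.radians(17.75)
def sock(x,y): c,s=np.cos(SY),np.sin(SY); return SO+[c*x-s*y,s*x+c*y]
def plan(xy,z,head):
    """turn about tool z, then shift in tool axes (mm) after that turn"""
    s=robot.read_state(); M=R.from_rotvec(s['orientation'])
    T=R.from_euler('z',head)*R.from_euler('x',np.pi)
    print('t',s['t'],'turn',(M.inv()*T).as_rotvec().round(4),'shift',(1e3*T.inv().apply(np.r_[xy,z]-s['tool_pos'])).round(1),'F',s['force'].round(2))
E
python3 -c "
from h import *
plan(sock(0,-.045),.36,SY)"
```

```text
t 0.1 turn [-0.0016 -0.0001  0.061 ] shift [ 483.  -458.5   43.8] F [-0.4   0.02  0.26]
```

Emit:
apply_moves(
  series=[
    [[0, 0, 0], [0, 0, 0.06]],
    [[27, -25.5, 2], [0, 0, 0]],
    [[27, -25.5, 2], [0, 0, 0]],
    [[27, -25.5, 2], [0, 0, 0]],
    [[27, -25.5, 2], [0, 0, 0]],
    [[27, -25.5, 2], [0, 0, 0]],
    [[27, -25.5, 2], [0, 0, 0]],
    [[27, -25.5, 2], [0, 0, 0]],
    [[27, -25.5, 2], [0, 0, 0]],
    [[27, -25.5, 2], [0, 0, 0]],
    [[27, -25.5, 2], [0, 0, 0]],
    [[27, -25.5, 2], [0, 0, 0]],
  ],
  claw=0,
)

```text
t: 1.1
tool_pos: [0.4147, -0.1995, 0.3824]
orientation: [-3.104, -0.486, 0.0]
force: [0.4, -1.0, -0.7]
opening: 0.0176
gripper_force: 0.0
```

Emit:
apply_moves(
  series=[
    [[27, -25.5, 3], [0, 0, 0]],
    [[27, -25.5, 3], [0, 0, 0]],
    [[27, -25.5, 3], [0, 0, 0]],
    [[27, -25.5, 3], [0, 0, 0]],
    [[27, -25.5, 3], [0, 0, 0]],
    [[27, -25.5, 3], [0, 0, 0]],
    [[24, -25, 3], [0, 0, 0]],
    [[0, 0, 0], [0, 0, 0]],
    [[0, 0, 0], [0, 0, 0]],
  ],
)

```text
t: 1.85
tool_pos: [0.5372, 0.0268, 0.3607]
orientation: [-3.103, -0.491, 0.003]
force: [-0.3, -0.9, -0.6]
opening: 0.0002
gripper_force: 0.0
```

```bash
python3 -c "
from h import *
plan(sock(0,-.045),.253,SY)
p,d,c=grab('wrist'); cv2.imwrite('pics/w1.png',p); print(c)
p,W=cloud('wrist'); x,y,z=W[...,0],W[...,1],W[...,2]
for lo,hi in((.058,.064),(.08,.095)):
    k=(z>lo)&(z<hi)&(x>.4)&(x<.65)&(y>-.03)&(y<.2)
    pt=np.stack([x[k],y[k]],1).astype(np.float32); print(lo,len(pt),cv2.minAreaRect(pt))
"
```

```text
t 1.85 turn [-0.0007  0.0018  0.0044] shift [-1.000e-01  1.900e+00  1.077e+02] F [-0.34 -0.93 -0.57]
{'fx': 325.19226210127806, 'fy': 325.19226210127806, 'cx': 284.1258801754702, 'cy': 208.9394772318893, 'extrinsics': array([[ 0.30853888, -0.95121085, -0.00129805, -0.1392414 ],
       [-0.90907509, -0.29527265,  0.2939329 ,  0.47373262],
       [-0.27997544, -0.0895097 , -0.95582518,  0.50103333],
       [ 0.        ,  0.        ,  0.        ,  1.        ]])}
0.058 3362 ((0.511936366558075, 0.1053171306848526), (0.07670391350984573, 0.1608457714319229), 17.698633193969727)
0.08 439 ((0.5225668549537659, 0.07260039448738098), (0.029211604967713356, 0.010625387541949749), 17.4234619140625)
```

View pics/w1.png

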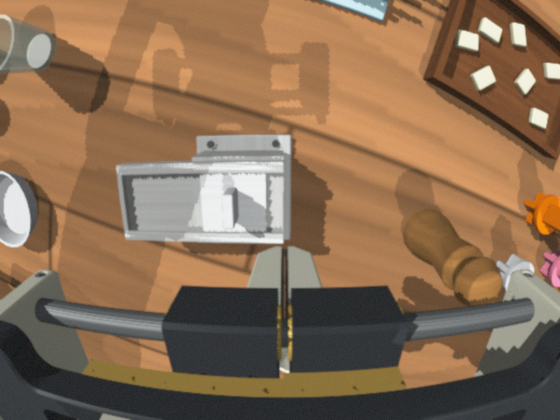

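Emit:
apply_moves(
  series=[
    [[0, 0, 36], [0, 0, 0]],
    [[0, 0, 36], [0, 0, 0]],
    [[0, 0, 35], [0, 0, 0]],
    [[0, 0, 0], [0, 0, 0]],
    [[0, -10, 0], [0, 0, 0]],
    [[0, -10, 0], [0, 0, 0]],
    [[0, -10, 0], [0, 0, 0]],
    [[0, -10, 0], [0, 0, 0]],
    [[0, -10, 0], [0, 0, 0]],
    [[0, -10, 0], [0, 0, 0]],
    [[0, -10, 0], [0, 0, 0]],
    [[0, -10, 0], [0, 0, 0]],
  ],
)

```text
t: 2.9
tool_pos: [0.5125, 0.1024, 0.2554]
orientation: [3.103, 0.487, 0.002]
force: [1.6, -2.3, 1.1]
opening: 0.0006
gripper_force: 1.2
```

Emit:
apply_moves(
  series=[
    [[0, -7, 0], [0, 0, 0]],
    [[0, -6, 0], [0, 0, 0]],
    [[0, -4, 0], [0, 0, 0]],
    [[0, 0, 0], [0, 0, 0]],
  ],
)

```text
t: 3.23
tool_pos: [0.5069, 0.1182, 0.2544]
orientation: [-3.103, -0.487, 0.002]
force: [-1.0, -0.2, -0.4]
opening: 0.0008
gripper_force: 0.0
```

```bash
sed -i 's/^SO=.*/SO=np.array([.5237,.0685]); SY=np.radians(17.75)/' h.py; cat >> h.py <<'E'
def tab(n='wrist'):
    p,d,c=grab(n); p,W=cloud(n); x,y,z=W[...,0],W[...,1],W[...,2]
    k=(z>.079)&(z<.095)&(x>.4)&(x<.65)&(y>-.03)&(y<.25)
    q=(np.stack([x[k],y[k]],1)-SO)@np.array([[np.cos(SY),-np.sin(SY)],[np.sin(SY),np.cos(SY)]])
    q=q[(abs(q[:,0])<.03)]; print('tab y',n,len(q),np.percentile(q[:,1],[2,50,98]).round(4)); return p
E
python3 -c "
from h import *
plan(sock(0,.0575),.253,SY); tab()"
```

```text
t 3.2333 turn [-0.0006  0.0009  0.0018] shift [ 0.8 -5.1  1.4] F [-0.98 -0.17 -0.43]
tab y wrist 1627 [0.0396 0.0666 0.0782]
```

Emit:
apply_moves(
  series=[
    [[0, -3, 0], [0, 0, 0]],
    [[0, -2, 0], [0, 0, 0]],
    [[0, 0, 0], [0, 0, 0]],
    [[0, 0, 0], [0, 0, 0]],
  ],
)

```text
t: 3.62
tool_pos: [0.5058, 0.1221, 0.2545]
orientation: [-3.103, -0.486, 0.001]
force: [0.7, -0.1, 0.3]
opening: 0.0003
gripper_force: 0.0
```

Emit:
apply_moves(
  series=[
    [[0, -2, 0], [0, 0, 0]],
    [[0, 0, 0], [0, 0, 0]],
    [[0, 0, 0], [0, 0, 0]],
  ],
)

```text
t: 3.87
tool_pos: [0.5052, 0.124, 0.2547]
orientation: [-3.104, -0.486, 0.0]
force: [0.6, -0.9, 0.5]
opening: 0.0006
gripper_force: 0.3
```

Emit:
apply_moves(
  series=[
    [[0, -2, 0], [0, 0, 0]],
    [[0, 0, 0], [0, 0, 0]],
    [[0, 0, 0], [0, 0, 0]],
  ],
)

```text
t: 4.12
tool_pos: [0.5048, 0.1254, 0.2547]
orientation: [3.102, 0.486, 0.0]
force: [1.3, -5.7, -1.3]
opening: 0.0008
gripper_force: 2.7
```

Emit:
apply_moves(
  series=[
    [[0, -1.5, 0], [0, 0, 0]],
    [[0, 0, 0], [0, 0, 0]],
    [[0, 0, 0], [0, 0, 0]],
  ],
)

```text
t: 4.37
tool_pos: [0.5046, 0.126, 0.2548]
orientation: [3.1, 0.485, 0.001]
force: [2.4, -11.1, -2.2]
opening: 0.0008
gripper_force: 5.8
```

Emit:
apply_moves(
  series=[
    [[0, 10, 0], [0, 0, 0]],
    [[0, 5, -20], [0, 0, 0]],
    [[0, 10, -40], [0, 0, 0]],
    [[0, 10, -40], [0, 0, 0]],
    [[0, 0, 0], [0, 0, 0]],
    [[0, 0, 0], [0, 0, 0]],
  ],
  claw=0.6,
)

```text
t: 4.87
tool_pos: [0.5163, 0.0937, 0.3585]
orientation: [-3.104, -0.485, -0.011]
force: [-0.1, -0.3, -0.8]
opening: 0.0357
gripper_force: 0.0
```

```bash
python3 -c "
from h import *
cv2.imwrite('pics/w2.png',tab()); tab('top')
plan([.530,-.300],.40,SY)"
```

```text
tab y wrist 418 [0.0756 0.0796 0.0846]Traceback (most recent call last):
  File "<string>", line 3, in <module>
    cv2.imwrite('pics/w2.png',tab()); tab('top')
                                      ~~~^^^^^^^
  File "h.py", line 23, in tab
    q=q[(abs(q[:,0])<.03)]; print('tab y',n,len(q),np.percentile(q[:,1],[2,50,98]).round(4)); return p
                                                   ~~~~~~~~~~~~~^^^^^^^^^^^^^^^^^^
    return _quantile_unchecked(
        a, q, axis, out, overwrite_input, method, keepdims, weights)
    return _ureduce(a,
                    func=_quantile_ureduce_func,
    ...<5 lines>...
                    overwrite_input=overwrite_input,
                    method=method)
    r = func(a, **kwargs)
    result = _quantile(arr,
                       quantiles=q,
    ...<2 lines>...
                       out=out,
                       weights=wgt)
    slices_having_nans = np.isnan(arr[-1, ...])
                                  ~~~^^^^^^^^^
IndexError: index -1 is out of bounds for axis 0 with size 0
```

View pics/w2.png

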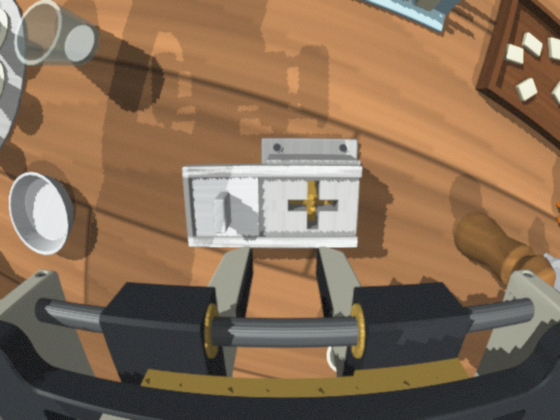

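The cover is open, with the tab at (222,212) and 80 mm of travel. The gold cross slot is free at (313,205). I'll measure the slot and then go to the post.

```bash
python3 -c "
from h import *
z=np.load('wrist.npz'); p=z['p']; fx,fy,cx,cy=z['k']; E=z['E']
hsv=cv2.cvtColor(p,cv2.COLOR_BGR2HSV); m=np.zeros(p.shape[:2],bool); w=(slice(177,232),slice(283,342)); m[w]=(hsv[w][...,1]>70)|(hsv[w][...,2]<90)
n,l,s,c=cv2.connectedComponentsWithStats(m.astype(np.uint8)); i=1+s[1:,4].argmax(); print(s[i],c[i])
v,u=np.nonzero(l==i); x=(u-cx)/fx;y=(v-cy)/fy; r=np.hypot(x,y); d=np.stack([x/r*np.sin(r),y/r*np.sin(r),np.cos(r)],1)@E[:3,:3]
C=-E[:3,:3].T@E[:3,3]; P=(C+d*((.052-C[2])/d[:,2])[:,None])[:,:2]
q=(P-SO)@np.array([[np.cos(SY),-np.sin(SY)],[np.sin(SY),np.cos(SY)]])
print('extent',np.percentile(q,[.5,99.5],axis=0).round(4)); print(q.mean(0))
plan([.530,-.300],.40,SY)"
```

```text
[289 181  48  47 649] [310.7642527  202.65485362]
extent [[-0.0202 -0.0201]
 [ 0.0226  0.0222]]
[0.00232082 0.00230042]
t 4.9667 turn [-0.0006  0.0002  0.0008] shift [-105.6  379.9  -45.7] F [ 0.36 -0.22 -1.66]
```

Emit:
apply_moves(
  series=[
    [[-5, 20, -15], [0, 0, 0]],
    [[-10, 36, -15], [0, 0, 0]],
    [[-10, 36, -15], [0, 0, 0]],
    [[-10, 36, 0], [0, 0, 0]],
    [[-10, 36, 0], [0, 0, 0]],
    [[-10, 36, 0], [0, 0, 0]],
    [[-10, 36, 0], [0, 0, 0]],
    [[-10, 36, 0], [0, 0, 0]],
    [[-10, 36, 0], [0, 0, 0]],
    [[-10, 36, 0], [0, 0, 0]],
    [[-10, 36, 0], [0, 0, 0]],
    [[0, 0, 0], [0, 0, 0]],
  ],
)

```text
t: 5.97
tool_pos: [0.5299, -0.3051, 0.3964]
orientation: [-3.104, -0.48, 0.006]
force: [1.1, -0.3, 0.4]
opening: 0.056
gripper_force: 0.0
```

```bash
python3 -c "
from h import *
plan([.530,-.300],.40,SY)
p,d,c=grab('wrist'); cv2.imwrite('pics/w3.png',p)
p,W=cloud('wrist'); x,y,z=W[...,0],W[...,1],W[...,2]
for lo,hi in((.148,.1555),(.1555,.163),(.033,.045)):
    k=(z>lo)&(z<hi)&(abs(x-.53)<.04)&(abs(y+.3)<.04)
    pt=np.stack([x[k],y[k]],1).astype(np.float32); print(lo,len(pt),cv2.minAreaRect(pt))
"
```

```text
t 5.9667 turn [-0.0015  0.0036 -0.0032] shift [ 1.6 -4.8 -3.6] F [ 1.07 -0.35  0.36]
0.148 707 ((0.5306450724601746, -0.30039823055267334), (0.026005944237113, 0.026317620649933815), 82.01087188720703)
0.1555 472 ((0.5307907462120056, -0.30058154463768005), (0.018020596355199814, 0.017197195440530777), 16.4816837310791)
0.033 830 ((0.5354343056678772, -0.2987622916698456), (0.04015842080116272, 0.05038324370980263), 18.513673782348633)
```

View pics/w3.png

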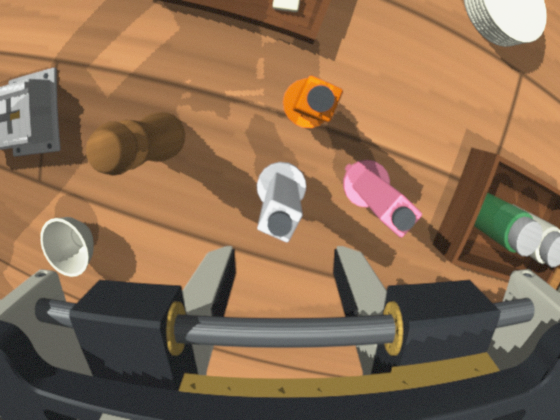

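The grey post's top is at (280,222), pink at (402,217) and orange at (320,97). The post is at (0.5307,-0.3005) with a yaw of -8° (mod 90). I turn the tool and descend.

Emit:
apply_moves(
  series=[
    [[0, 0, 0], [0, 0, 0.112]],
    [[0, 0, 0], [0, 0, 0.112]],
    [[0, 0, 0], [0, 0, 0.112]],
    [[0, 0, 0], [0, 0, 0.11]],
    [[0, 0, 0], [0, 0, 0]],
    [[0, 0, 0], [0, 0, 0]],
  ],
)

```text
t: 6.52
tool_pos: [0.5312, -0.2987, 0.3983]
orientation: [-3.133, 0.205, 0.003]
force: [0.1, -0.2, -0.2]
opening: 0.0558
gripper_force: 0.0
```

```bash
python3 -c "
from h import *
plan([.5307,-.3005],.282,np.radians(-8))"
```

```text
t 6.5167 turn [-0.0014  0.0019  0.0091] shift [ -0.2   1.9 116.3] F [ 0.09 -0.22 -0.21]
```

Emit:
apply_moves(
  series=[
    [[0, 1.5, 0], [0, 0, 0.007]],
    [[0, 0, 30], [0, 0, 0]],
    [[0, 0, 30], [0, 0, 0]],
    [[0, 0, 30], [0, 0, 0]],
    [[0, 0, 26], [0, 0, 0]],
    [[0, 0, 0], [0, 0, 0]],
    [[0, 0, 0], [0, 0, 0]],
  ],
)

```text
t: 7.1
tool_pos: [0.5303, -0.3007, 0.2821]
orientation: [-3.132, 0.22, 0.006]
force: [0.7, 1.0, -0.5]
opening: 0.0555
gripper_force: 0.0
```

Emit:
apply_moves(
  series=[
    [[0, 0, 0], [0, 0, 0]],
    [[0, 0, 0], [0, 0, 0]],
    [[0, 0, 0], [0, 0, 0]],
    [[0, 0, 0], [0, 0, 0]],
    [[0, 0, 0], [0, 0, 0]],
    [[0, 0, 0], [0, 0, 0]],
  ],
  claw=0,
  newtons=40,
)

```text
t: 7.6
tool_pos: [0.5313, -0.3016, 0.2849]
orientation: [3.133, -0.223, 0.002]
force: [0.9, 0.1, 5.0]
opening: 0.026
gripper_force: 40.0
```

Emit:
apply_moves(
  series=[
    [[0, 0, -5], [0, 0, 0]],
    [[0, 0, -10], [0, 0, 0]],
    [[0, 0, -15], [0, 0, 0]],
    [[0, 0, -30], [0, 0, 0]],
    [[0, 0, -30], [0, 0, 0]],
    [[0, 0, -30], [0, 0, 0]],
    [[0, 0, -30], [0, 0, 0]],
    [[0, 0, -20], [0, 0, 0]],
    [[0, 0, 0], [0, 0, 0]],
  ],
)

```text
t: 8.35
tool_pos: [0.5314, -0.3016, 0.4606]
orientation: [3.129, -0.223, 0.012]
force: [0.5, -0.4, -2.8]
opening: 0.0256
gripper_force: 40.0
```

```bash
python3 -c "
from h import *
plan(sock(0.0012,0.001),.44,SY); print(robot.read_state()['q'])"
```

```text
t 8.35 turn [ 0.0058 -0.0072 -0.452 ] shift [ 106.7 -355.9   20.6] F [ 0.47 -0.37 -2.81]
[-6.00168557e-01  1.39297126e-01  1.37761170e+00  4.55105063e-05
  1.61550381e+00  1.11279538e+00]
```

Emit:
apply_moves(
  series=[
    [[0, 0, 0], [0, 0, -0.113]],
    [[0, 0, 0], [0, 0, -0.113]],
    [[0, 0, 0], [0, 0, -0.113]],
    [[0, 0, 0], [0, 0, -0.113]],
    [[5, -18, 0], [0, 0, 0]],
    [[10, -33, 0], [0, 0, 0]],
    [[10, -33, 0], [0, 0, 0]],
    [[10, -33, 0], [0, 0, 0]],
    [[10, -33, 0], [0, 0, 0]],
    [[10, -33, 0], [0, 0, 0]],
    [[10, -33, 0], [0, 0, 0]],
    [[10, -33, 0], [0, 0, 0]],
  ],
)

```text
t: 9.35
tool_pos: [0.5257, -0.0397, 0.4519]
orientation: [-3.103, -0.484, 0.004]
force: [0.3, 0.6, -4.0]
opening: 0.026
gripper_force: 40.0
```

Emit:
apply_moves(
  series=[
    [[10, -33, 5], [0, 0, 0]],
    [[10, -33, 5], [0, 0, 0]],
    [[10, -28, 5], [0, 0, 0]],
    [[5, -15, 5], [0, 0, 0]],
    [[0, 0, 0], [0, 0, 0]],
    [[0, 0, 0], [0, 0, 0]],
    [[0, 0, 0], [0, 0, 0]],
    [[0, 0, 0], [0, 0, 0]],
    [[0, 0, 0], [0, 0, 0]],
  ],
)

```text
t: 10.1
tool_pos: [0.5267, 0.0721, 0.4337]
orientation: [3.104, 0.482, 0.0]
force: [0.3, 0.6, -3.2]
opening: 0.0259
gripper_force: 40.0
```

```bash
python3 -c "
from h import *
plan(sock(0.0012,0.001),.40,SY)
p,d,c=grab('wrist'); cv2.imwrite('pics/w4.png',p)"
```

```text
t 10.1 turn [ 0.0002  0.     -0.0016] shift [-2.7  1.5 33.7] F [ 0.32  0.64 -3.17]
```

View pics/w4.png

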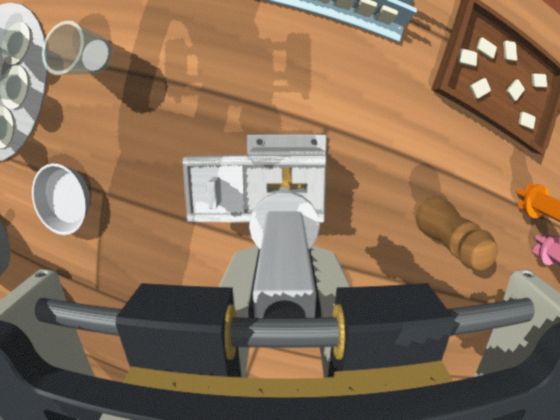

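The held post's collar is at (285,222). The visible part of the gold slot is at (287,180), roughly in line. I'll measure the collar against the slot in this one picture.

```bash
cat >> h.py <<'E'
from scipy.optimize import least_squares
A=lambda P:(P-SO)@np.array([[np.cos(SY),-np.sin(SY)],[np.sin(SY),np.cos(SY)]])
def slot(win,z0=.052):
    z=np.load('wrist.npz'); p=z['p']; fx,fy,cx,cy=z['k']; E=z['E']
    hsv=cv2.cvtColor(p,cv2.COLOR_BGR2HSV); v,u=np.indices(p.shape[:2]); x=(u-cx)/fx;y=(v-cy)/fy; r=np.hypot(x,y)+1e-9
    d=np.stack([x/r*np.sin(r),y/r*np.sin(r),np.cos(r)],-1)@E[:3,:3]; C=-E[:3,:3].T@E[:3,3]
    Q=A((C+d*((z0-C[2])/d[...,2])[...,None])[...,:2])
    m=(hsv[...,1]>70)|(hsv[...,2]<90)
    return Q,m,p
E
python3 -c "
from h import *
s=robot.read_state(); print('tcp in socket',A(s['tool_pos'][:2])*1e3, s['tool_pos'][2])
p,W=cloud('wrist'); zc=s['tool_pos'][2]-.285+.04
k=(abs(W[...,2]-zc)<.004); P=A(W[...,:2])[k]; P=P[np.hypot(*(P-np.median(P,0)).T)<.05]
print('collar pts',len(P),'z',np.median(W[...,2][k])-zc)
# leading boundary: for angle bins take max radius
c=A(s['tool_pos'][:2]); 
for _ in range(5):
    t=np.arctan2(P[:,1]-c[1],P[:,0]-c[0]); r=np.hypot(*(P-c).T); b=np.round(t/0.15); E=np.array([P[b==i][r[b==i].argmax()] for i in np.unique(b) if (b==i).sum()>5 and r[b==i].max()>.023])
    f=least_squares(lambda q:np.hypot(*(E-q).T)-.0255,c,loss='soft_l1',f_scale=.0005); c=f.x
print('collar centre',c*1e3,len(E),np.abs(f.fun).max()*1e3)
# rails+end via cloud z .06
k=(W[...,2]>.0575)&(W[...,2]<.0625); P=A(W[...,:2])[k]; P=P[(abs(P[:,0])<.05)&(P[:,1]>-.06)&(P[:,1]<.13)]; 
print('rails x',np.percentile(P[:,0],[.5,99.5])*1e3,'y',np.percentile(P[:,1],[.5,99.5])*1e3)
Q,m,p=slot(None)
m=m&(abs(Q[...,0])<.029)&(Q[...,0]>-.03)&(abs(Q[...,1])<.028)
q=Q[m]*1e3
h,xe,ye=np.histogram2d(q[:,0],q[:,1],bins=[np.arange(-10,30,2),np.arange(-28,29,2)]); print(ye[0]); 
for a,row in zip(xe,h.astype(int)): print(int(a),row)
"
```

```text
tcp in socket [3.97093381 2.59723547] 0.43387048229016906
collar pts 1740 z -0.0011758993197109324
collar centre [3.16040318 3.26543799] 31 0.4120019940919012
rails x [-38.04336437  37.85529196] y [-40.37781888 118.2778224 ]
-28
-10 [0 0 0 0 0 0 0 0 0 0 0 0 0 0 0 0 0 0 0 0 0 0 0 0 0 0 0 0]
-8 [0 0 0 0 0 0 0 0 0 0 0 0 0 0 0 0 0 0 0 0 0 0 0 0 0 0 0 0]
-6 [0 0 0 0 0 0 0 0 0 0 0 0 0 0 0 0 0 0 0 0 0 0 0 0 0 0 0 0]
-4 [0 0 0 0 0 0 0 0 0 0 0 0 0 0 0 0 0 0 0 0 0 0 1 2 2 0 0 0]
-2 [0 0 0 0 0 0 0 0 0 1 0 1 1 0 0 0 0 0 0 2 4 4 2 4 4 0 0 0]
0 [0 0 0 1 3 2 4 4 4 2 4 4 4 2 3 2 2 2 1 4 4 4 2 4 4 0 0 0]
2 [0 0 0 1 2 1 2 2 2 1 2 2 2 1 2 2 2 2 1 2 2 2 1 2 1 0 0 0]
4 [0 0 0 0 2 1 2 2 2 1 2 3 4 2 4 4 4 3 1 2 2 2 1 2 1 0 0 0]
6 [0 0 0 0 0 0 0 0 0 0 0 2 4 2 4 4 4 0 0 0 0 0 0 0 0 0 0 0]
8 [0 0 0 0 0 0 0 0 0 0 0 0 2 1 2 2 2 0 0 0 0 0 0 0 0 0 0 0]
10 [0 0 0 0 0 0 0 0 0 0 0 0 4 2 4 4 2 0 0 0 0 0 0 0 0 0 0 0]
12 [0 0 0 0 0 0 0 0 0 0 0 0 4 2 4 4 2 0 0 0 0 0 0 0 0 0 0 0]
14 [0 0 0 0 0 0 0 0 0 0 0 0 4 2 4 4 2 0 0 0 0 0 0 0 0 0 0 0]
16 [0 0 0 0 0 0 0 0 0 0 0 0 2 1 2 2 1 0 0 0 0 0 0 0 0 0 0 0]
18 [0 0 0 0 0 0 0 0 0 0 0 0 4 2 4 4 2 0 0 0 0 0 0 0 0 0 0 0]
20 [0 0 0 0 0 0 0 0 0 0 0 0 4 2 4 4 2 0 0 0 0 0 0 0 0 0 0 0]
22 [0 0 0 0 0 0 0 0 0 0 0 0 1 1 2 2 1 0 0 0 0 0 0 0 0 0 0 0]
24 [0 0 0 0 0 0 0 0 0 0 0 0 0 0 0 0 0 0 0 0 0 0 0 0 0 0 0 0]
26 [0 0 0 0 0 0 0 0 0 0 0 0 0 0 0 0 0 0 0 0 0 0 0 0 0 0 0 0]
```

Emit:
apply_moves(
  series=[
    [[-3.2, 2.5, 0], [0, 0, 0]],
    [[0, 0, 20], [0, 0, 0]],
    [[0, 0, 20], [0, 0, 0]],
    [[0, 0, 20], [0, 0, 0]],
    [[0, 0, 15], [0, 0, 0]],
    [[0, 0, 0], [0, 0, 0]],
    [[0, 0, 0], [0, 0, 0]],
    [[0, 0, 0], [0, 0, 0]],
    [[0, 0, 0], [0, 0, 0]],
  ],
)

```text
t: 10.9
tool_pos: [0.5248, 0.0696, 0.3606]
orientation: [3.104, 0.484, 0.004]
force: [0.5, 0.4, -3.1]
opening: 0.0259
gripper_force: 40.0
```

```bash
cat >> h.py <<'E'
def rel():
    s=robot.read_state(); grab('wrist'); print('tcp in socket',A(s['tool_pos'][:2])*1e3, s['tool_pos'],s['orientation'],s['force'])
    p,W=cloud('wrist'); zc=s['tool_pos'][2]-.285+.04
    k=(abs(W[...,2]-zc)<.004); P=A(W[...,:2])[k]; P=P[np.hypot(*(P-A(s['tool_pos'][:2])).T)<.04]
    print('collar pts',len(P),'z',np.median(W[...,2][k])-zc)
    c=A(s['tool_pos'][:2])
    for _ in range(5):
        t=np.arctan2(P[:,1]-c[1],P[:,0]-c[0]); r=np.hypot(*(P-c).T); b=np.round(t/0.15); E=np.array([P[b==i][r[b==i].argmax()] for i in np.unique(b) if (b==i).sum()>5 and r[b==i].max()>.023])
        f=least_squares(lambda q:np.hypot(*(E-q).T)-.0258,c,loss='soft_l1',f_scale=.0005); c=f.x
    print('collar centre',c*1e3,len(E),np.abs(f.fun).max()*1e3)
    k=(W[...,2]>.0575)&(W[...,2]<.0625); P=A(W[...,:2])[k]; P=P[(abs(P[:,0])<.05)&(P[:,1]>-.06)&(P[:,1]<.13)]
    for q in(.2,1): print('rails x',np.percentile(P[:,0],[q,100-q])*1e3,'y',np.percentile(P[:,1],[q,100-q])*1e3)
    pt=P.astype(np.float32); print(cv2.minAreaRect(pt))
E
python3 -c "
from h import *
rel()"
```

```text
tcp in socket [1.41850552 0.72216731] [0.52483082 0.06962024 0.36059959] [3.10366863 0.48426778 0.00431406] [ 0.47622921  0.41406433 -3.13618924]
collar pts 1745 z -0.0010942057798191546
collar centre [1.00645553 1.30292392] 31 0.7900512725985409
rails x [-37.64123146  37.99609733] y [-40.90130555 118.46775651]
rails x [-37.31505174  37.79372593] y [-39.88281594 117.96702864]
((0.0001545548439025879, 0.038952235132455826), (0.07632366567850113, 0.16027052700519562), 0.12547802925109863)
```

Emit:
apply_moves(
  series=[
    [[-0.8, 0.4, 10], [0, 0, 0]],
    [[0, 0, 8], [0, 0, 0]],
    [[0, 0, 4], [0, 0, 0]],
    [[0, 0, 3], [0, 0, 0]],
    [[0, 0, 3], [0, 0, 0]],
    [[0, 0, 0], [0, 0, 0]],
    [[0, 0, 0], [0, 0, 0]],
  ],
)

```text
t: 11.53
tool_pos: [0.5236, 0.0692, 0.3305]
orientation: [-3.104, -0.485, 0.001]
force: [-0.4, -0.4, -3.2]
opening: 0.0257
gripper_force: 40.0
```

```bash
python3 -c "
from h import *
s=robot.read_state(); print(s['force'],s['wrist_torque'],A(s['tool_pos'][:2])*1e3)"
```

```text
[-0.4272787  -0.43829616 -3.1904454 ] [-0.0187562   0.07371329  0.02900868] [0.10216738 0.66675204]
```

Emit:
apply_moves(
  series=[
    [[0, 0, 3], [0, 0, 0]],
    [[0, 0, 3], [0, 0, 0]],
    [[0, 0, 3], [0, 0, 0]],
    [[0, 0, 3], [0, 0, 0]],
    [[0, 0, 0], [0, 0, 0]],
    [[0, 0, 0], [0, 0, 0]],
  ],
)

```text
t: 12.03
tool_pos: [0.5236, 0.0692, 0.3185]
orientation: [-3.104, -0.485, 0.001]
force: [-0.5, -1.0, -2.9]
opening: 0.0258
gripper_force: 40.0
```

Emit:
apply_moves(
  series=[
    [[0, 0, 3], [0, 0, 0]],
    [[0, 0, 3], [0, 0, 0]],
    [[0, 0, 2], [0, 0, 0]],
    [[0, 0, 0], [0, 0, 0]],
    [[0, 0, 0], [0, 0, 0]],
  ],
)

```text
t: 12.45
tool_pos: [0.5239, 0.0692, 0.3113]
orientation: [3.104, 0.485, 0.001]
force: [-0.1, -0.5, 2.1]
opening: 0.0257
gripper_force: 40.0
```

Emit:
apply_moves(
  series=[
    [[0, 0, 3], [0, 0, 0]],
    [[0, 0, 1], [0, 0, 0]],
    [[0, 0, 0], [0, 0, 0]],
    [[0, 0, 0], [0, 0, 0]],
  ],
)

```text
t: 12.78
tool_pos: [0.5238, 0.0692, 0.3071]
orientation: [3.104, 0.485, 0.001]
force: [0.8, 0.2, 4.3]
opening: 0.0255
gripper_force: 40.0
```

Emit:
apply_moves(
  series=[
    [[0, 0, 2], [0, 0, 0]],
    [[0, 0, 0], [0, 0, 0]],
    [[0, 0, 0], [0, 0, 0]],
  ],
)

```text
t: 13.03
tool_pos: [0.5238, 0.0692, 0.3051]
orientation: [3.104, 0.485, 0.001]
force: [0.3, -0.1, 5.6]
opening: 0.0256
gripper_force: 40.0
```

Emit:
apply_moves(
  series=[
    [[0, 0, 1.5], [0, 0, 0]],
    [[0, 0, 0], [0, 0, 0]],
    [[0, 0, 0], [0, 0, 0]],
  ],
)

```text
t: 13.28
tool_pos: [0.5239, 0.0692, 0.3049]
orientation: [3.104, 0.485, 0.002]
force: [-4.1, -0.6, 14.2]
opening: 0.0257
gripper_force: 40.0
```

Emit:
apply_moves(
  series=[
    [[0, 0, 1], [0, 0, 0]],
    [[0, 0, 0], [0, 0, 0]],
    [[0, 0, 0], [0, 0, 0]],
  ],
)

```text
t: 13.53
tool_pos: [0.524, 0.0693, 0.3049]
orientation: [3.104, 0.485, 0.002]
force: [-8.9, 0.1, 22.3]
opening: 0.0256
gripper_force: 40.0
```

```bash
python3 -c "
from h import *
p=tab(); cv2.imwrite('pics/w5.png',p); p,W=cloud('wrist'); Q=A(W[...,:2]); r=np.hypot(Q[...,0],Q[...,1]-.0009)
k=(r<.0245)&(r>.02)&(Q[...,0]>0); print('collar top z',np.nanpercentile(W[...,2][k],[10,50,90]))
k=(abs(Q[...,0])<.036)&(abs(Q[...,0])>.030)&(Q[...,1]>-.04)&(Q[...,1]<.1); print('rail z',np.nanmedian(W[...,2][k])); print(robot.read_state()['force'])"
```

```text
tab y wrist 979 [-0.0099  0.0761  0.0842]
collar top z [0.05999102 0.23067934 0.23951209]
rail z 0.21864187984608027
[-7.8408568  -1.07070116 22.30536539]
```

View pics/w5.png

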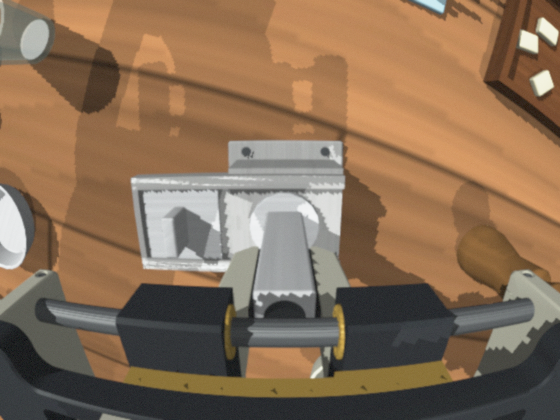

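The collar is seated at (285,220), with its top at 0.060 m, which is flush. The cover is open at (180,230) and the gripper is still pressing with about 22 N, so I'm handing in.

```bash
python3 -c "
from plant import robot
print(robot.close_job())"
```

```text
the job is handed in; nothing more can be done
None
```

The job is handed in at about 13.6 s: the dust cover is fully open, and the grey lamp post is meshed in the slot and pressed home. Its collar is flush, and the gripper still holds it down with about 22 N; no bystanders were touched.

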